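Sort returned lock parts into the stock trays

ROBOT

A 7-joint arm with a two-finger parallel gripper is mounted at the origin on the work surface. World frame = base frame: x ahead of the robot, y to its left, z up, the work surface at z = 0. Lengths are in m, angles in rad, forces in N, time in s.
With the tool pointing down it reaches from about 0.425 to 0.925 m from the base axis. Payload 6.8 kg.
Tool frame: the origin (TCP) lies at the very end of the fingers, on their centre line; the grasp point (between the pads) lies 19 mm behind it; z points along the fingers, y is the line along which they close (so a half turn about z gives the same grasp; the last joint's range is limited). The gripper opens to 85 mm and grips with 20 to 120 N. Pads are 22 mm wide; open, the fingers measure 114 mm over their backs; the gripper's body (76 mm by 85 mm) begins 54 mm behind the grasp point. The pads swing forward as they close: fully open they stand 13 mm farther back than shut.
Start: joints at [-1.268, 0.477, 0.022, 1.555, -0.011, 1.109, -0.083], TCP at [0.27, 0.619, 0.231] pointing down, gripper open.
Joint ranges: [-2.96, 2.96], [-0.34, 2.1], [-1.41, 1.46], [0.24, 2.44], [-1.37, 4.51], [0.17, 1.92], [-2.96, 2.96]. Speed limits (rad/s): [2.39, 2.39, 3.14, 3.14, 3.14, 3.14, 3.14].

INTERFACE

Orientations are given as a unit quaternion [w, x, y, z].
In Python, from station import get_obs, read_camera, hand_in gives the robot as it stands.
- The arm moves only by the tool arm_command, never from a script. Its argument "commands" is one flat list of numbers, 7 for each row, row after row: the shift along the tool's x, y, z in m, then the turn, a rotation vector about the tool's x, y, z in degrees, then the opening, from 0 (shut) to 1 (fully open). In form: [tx, ty, tz, rx, ry, rz, fingers, tx, ty, tz, rx, ry, rz, fingers, ...]. A call has 1 to 8 rows; each row is the pose to reach, as a shift and turn from the pose commanded when the call began, along the tool's axes at that moment; what a row does not reach only later rows make up. A row lasts 1/10 s, in which the tool goes at most 50 mm and 8.59 degrees, less where a joint would pass 70% of its speed; a pose out of reach is approached as far as the arm can. A call with a gripper value outside its range is refused whole. The fingers move at their own pace and stop on an object; "force" is the grip in N (left out, the last holds). Time passes only in rows, so rows that repeat a pose let the fingers close. It gives the time, the measured TCP pose, the force, the opening and the grip force at its end, in the units of the state.
- get_obs(): the state, without advancing time (a new reading comes with each control period).
- read_camera(name): name is "scene" or "top"; returns a dict with "img" (400x640x3 uint8, red, green, blue), "camera_matrix" (3x3 intrinsics, pixels), "pose" (4x4, takes a point from camera to world coordinates). Camera axes: x right, y down, z forward; pixel columns grow to the right and rows downward; lengths in m; the calibration is good to about 2 mm. A picture is of the moment at which its call begins. There is no depth.
- hand_in(): hands the job in; it is judged then, once.
The state is a dict: "t": time; "q": joint angles; "joint_vel": joint speeds; "joint_torque": joint torques, N m; "eef_pos": TCP position; "tool_rot": TCP orientation; "contact_force": force on the tool from outside, world axes, zero at the start; "torque": the same for the moment, N m; "gripper_width": opening from 0.0 (shut) to 1.0 (fully open); "grasp_force": force on a finger pad.
Only numpy, scipy, OpenCV 4.12 (cv2) and the standard library are available. Lean on these libraries where they do the work, as an engineer would, in place of code of your own. Each camera call takes 0.05 s, during which the arm holds its last target. There are 200 camera calls.

TASK

Clear the returned lock parts off the locksmith's bench: put both padlocks, both lock cylinders and the door knob into the three grey trays, each part into the tray whose ledge carries a sample of its kind. Every part must rest flat on the tray floor, padlocks lying flat, cylinders and knob standing upright as they stand now, none on top of another or leaning on a wall. Do not shift the open pinning kit that stands among them.

Things in the scene. Friction and masses are not known exactly. Their poses are not given: they have to be found in the camera images.
- padlock_large: Loose padlock lying flat, the larger one: brass block 50 (y) x 40 (x) x 20 (z, thickness) mm; closed steel shackle of 8 mm wire sticking out 34 mm beyond the block's +x side at half thickness, 40 mm wide. Origin: centre of the underside of the block alone; z up. Grip across the block's y sides (50 mm). About 250 g.
- padlock_small: Loose padlock lying flat, the smaller one: brass block 40 (y) x 32 (x) x 17 (z, thickness) mm; closed steel shackle of 6 mm wire sticking out 27 mm beyond the block's +x side at half thickness, 32 mm wide. Origin: centre of the underside of the block alone; z up. Grip across the block's y sides (40 mm). About 140 g.
- cylinder_short: Loose mortice lock cylinder, brass, standing on its head: head 34 mm across and 5 mm high at the bottom, round threaded barrel 29 mm across above it, with a flat steel cam (8 x 24 x 3 mm) at its very top, within 15 mm of the axis; 30 mm high in all. Origin: centre of its underside; z up along the axis. About 120 g.
- cylinder_long: Loose mortice lock cylinder, brass, standing on its head: head 34 mm across and 5 mm high at the bottom, round threaded barrel 29 mm across above it, with a flat steel cam (8 x 24 x 3 mm) at its very top, within 15 mm of the axis; 45 mm high in all. Origin: centre of its underside; z up along the axis. About 180 g.
- door_knob: Loose steel door knob standing on its round rose: rose 58 mm across and 6 mm high, neck 24 mm across from 10 to 20 mm, flaring to the grip, a straight round band 52 mm across between 30 and 52 mm height, rounded top at 60 mm. Origin: centre of its underside; z up along the axis. About 300 g.
- pin_kit: Open pinning kit: a loose shallow black box 76 (x) x 56 (y) x 14 mm high with six compartments of tiny brass and steel pins. It stands among the parts and must be left alone. Origin: centre of its underside.
- tray_padlock: Fixed grey tray, 118 (x) by 192 (y) mm outside, walls 4 mm thick, 18 mm high, floor 4 mm above the table. On a flat ledge (46 mm deep, 6 mm high) along its far +x side a sample padlock (lying, 17 mm high) is fixed, never to be moved; the trays differ only in the sample and their order on the bench varies. Origin: centre of the tray without ledge, at table height; z up.
- tray_cylinder: Fixed grey tray, 118 (x) by 192 (y) mm outside, walls 4 mm thick, 18 mm high, floor 4 mm above the table. On a flat ledge (46 mm deep, 6 mm high) along its far +x side a sample lock cylinder (30 mm high) is fixed, never to be moved; the trays differ only in the sample and their order on the bench varies. Origin: centre of the tray without ledge, at table height; z up.
- tray_knob: Fixed grey tray, 118 (x) by 192 (y) mm outside, walls 4 mm thick, 18 mm high, floor 4 mm above the table. On a flat ledge (46 mm deep, 6 mm high) along its far +x side a sample door knob (60 mm high) is fixed, never to be moved; the trays differ only in the sample and their order on the bench varies. Origin: centre of the tray without ledge, at table height; z up.

How it is judged:
At the end, for the whole second after the job is handed in: Each part in the tray of its kind: origin within 50 mm (tray x) and 88 mm (tray y) of the tray's centre, under 9 mm above the tray's origin (floor at 4 mm), tilted under 0.12 rad from upright (padlocks: from lying flat), and at rest (x of padlock_large in the frame of tray_padlock between -0.05 and 0.05 m and y of padlock_large in the frame of tray_padlock between -0.088 and 0.088 m and z of padlock_large in the frame of tray_padlock between -0.002 and 0.009 m and angle between each of padlock_large, padlock_small, cylinder_short, cylinder_long, door_knob's own z axis and vertical below 0.12 rad and linear speed of each of padlock_large, padlock_small, cylinder_short, cylinder_long, door_knob below 0.02 m/s and angular speed of each of padlock_large, padlock_small, cylinder_short, cylinder_long, door_knob below 0.2 rad/s and x of padlock_small in the frame of tray_padlock between -0.05 and 0.05 m and y of padlock_small in the frame of tray_padlock between -0.088 and 0.088 m and z of padlock_small in the frame of tray_padlock between -0.002 and 0.009 m and x of cylinder_short in the frame of tray_cylinder between -0.05 and 0.05 m and y of cylinder_short in the frame of tray_cylinder between -0.088 and 0.088 m and z of cylinder_short in the frame of tray_cylinder between -0.002 and 0.009 m and x of cylinder_long in the frame of tray_cylinder between -0.05 and 0.05 m and y of cylinder_long in the frame of tray_cylinder between -0.088 and 0.088 m and z of cylinder_long in the frame of tray_cylinder between -0.002 and 0.009 m and x of door_knob in the frame of tray_knob between -0.05 and 0.05 m and y of door_knob in the frame of tray_knob between -0.088 and 0.088 m and z of door_knob in the frame of tray_knob between -0.002 and 0.009 m); the robot touches nothing.
It fails at once if the open pinning kit was shifted by more than 10 mm or tipped by more than 0.2 rad (distance of pin_kit from where it was at the start of the episode above 0.01 m or angle between pin_kit's own z axis and vertical above 0.2 rad).
It also fails if it takes over 128 s, if anything falls off the work surface, if the arm or the gripper's body presses on something with over 40 N, if the wrist force passes 120 N, or if a joint passes its speed limit or range.

## Working session

There is one attempt and no reset: what is moved stays moved. The work goes in short steps, Python scripts to look and compute and a tool call to move; the robot and the scene stay as the last step left them, time stands still between calls to the robot, and variables do not carry over. Pictures are saved under pics/ and viewed, at most 14 in all, crops included, and the job is handed in when it is done.

Besides the shell and the picture viewer there is one more tool, called after "Emit:" by a JSON object that holds its "name" and its "arguments", one argument or row to a line. arm_command: Moves the arm, as the interface text tells. Its arguments: {"type":"object","properties":{"commands":{"type":"array","items":{"type":"number"}},"force":{"type":"number"}},"required":["commands"]}

```bash
mkdir -p pics; ls; python3 - <<'E'
from station import *
import cv2,numpy as np
for n in("top","scene"):
    c=read_camera(n);cv2.imwrite(f"pics/{n}0.png",c["img"][:,:,::-1]);np.savez(n+"0.npz",**c)
    print(n,c["camera_matrix"].round(1).tolist(),c["pose"].round(4).tolist())
o=get_obs();print(o)
E
```

```text
pics
top [[405.1, 0.0, 317.8], [0.0, 405.1, 205.5], [0.0, 0.0, 1.0]] [[-0.0213, -0.9989, 0.041, 0.454], [-0.9997, 0.0217, 0.0109, -0.011], [-0.0118, -0.0408, -0.9991, 0.9885], [0.0, 0.0, 0.0, 1.0]]
scene [[457.7, 0.0, 315.6], [0.0, 457.7, 195.6], [0.0, 0.0, 1.0]] [[0.7058, 0.49, -0.5117, 1.0147], [0.7082, -0.5077, 0.4906, -0.4867], [-0.0194, -0.7087, -0.7053, 0.7466], [0.0, 0.0, 0.0, 1.0]]
{'t': 0.1, 'q': array([-1.26811808,  0.47773247,  0.02236085,  1.55630996, -0.01150654,
        1.10928994, -0.08312575]), 'joint_vel': array([ 9.13199197e-04, -2.73520736e-03,  1.08388070e-03, -2.89620985e-03,
        1.85744244e-03,  1.47250105e-03, -2.22411181e-05]), 'joint_torque': array([ 3.28001399e-03, -5.97765505e+01,  1.61315940e+00, -2.81953418e+01,
        1.27553375e-02,  5.17727807e-03,  1.04315767e-06]), 'eef_pos': array([0.26935622, 0.61837249, 0.2304312 ]), 'tool_rot': array([-1.05383580e-04,  2.03959983e-01,  9.78978895e-01, -7.98737144e-04]), 'contact_force': array([-0.67397569,  1.30259858, -0.08108549]), 'torque': array([-0.01549421, -0.03729108, -0.01163048]), 'grasp_force': 0.0, 'gripper_width': 0.9987449562992042}
```

View pics/top0.png

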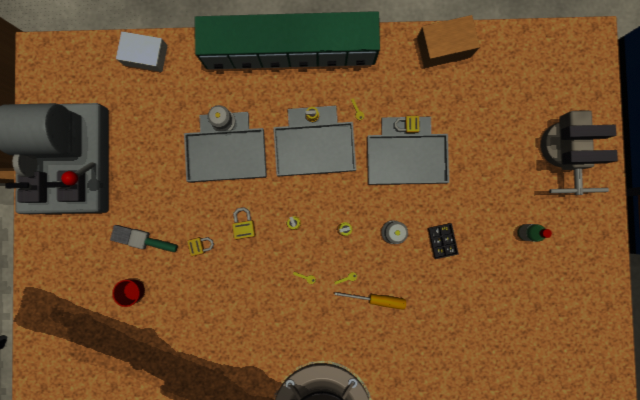

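View pics/scene0.png

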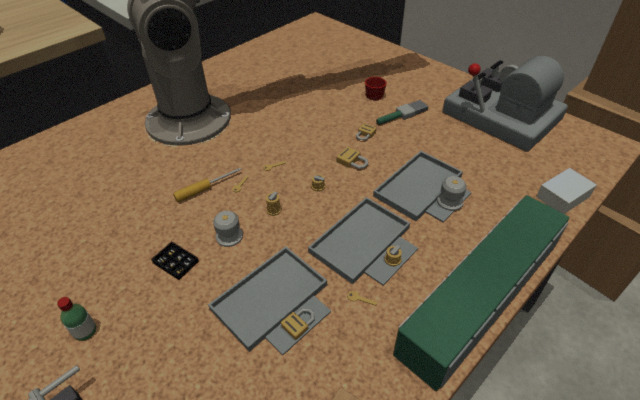

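The top view shows the trays from left to right: knob (226,155), cylinder (315,150), padlock (407,160). The parts are the small padlock (200,246), large padlock (243,227), cylinders (293,223) and (345,229), knob (396,232) and kit (442,240).

```bash
cat > h.py <<'E'
import numpy as np,cv2
from station import *
def ray(c,uv,z):
    K,P=c["camera_matrix"],c["pose"]
    d=P[:3,:3]@np.linalg.solve(K,[uv[0],uv[1],1.]);o=P[:3,3]
    return (o+d*(z-o[2])/d[2])[:2]
def cam(n): return read_camera(n)
def masks(c):
    h=cv2.cvtColor(c["img"],cv2.COLOR_RGB2HSV).astype(int);H,S,V=h[...,0],h[...,1],h[...,2]
    return dict(brass=(H>=20)&(H<=35)&(S>130)&(V>90),grey=(S<70)&(V>60)&(V<200),black=(V<55))
def comps(m,amin=25):
    n,l,s,ce=cv2.connectedComponentsWithStats(m.astype(np.uint8),connectivity=8)
    return [(i,s[i],ce[i],l==i) for i in range(1,n) if s[i][4]>=amin]
E
python3 - <<'E'
from h import *
for n,box in(("top",(170,90,480,270)),("scene",(140,80,480,360))):
    c=dict(np.load(n+"0.npz"));m=masks(c)
    for k in m:
        for i,s,ce,mm in comps(m[k],25):
            u,v=ce
            if box[0]<u<box[2] and box[1]<v<box[3]:
                r=cv2.minAreaRect(cv2.findContours(mm.astype(np.uint8),0,2)[0][0])
                print(n,k,s[:5],ce.round(1),"rect",np.round(r[0],1),np.round(r[1],1),round(r[2],1),ray(c,ce,0.0).round(3))
c=dict(np.load("top0.npz"));im=c["img"][:,:,::-1]
a=cv2.resize(im[200:265,180:340],None,fx=5,fy=5,interpolation=cv2.INTER_CUBIC)
b=cv2.resize(im[200:255+10,320:480],None,fx=5,fy=5,interpolation=cv2.INTER_CUBIC)
cv2.imwrite("pics/crop1.png",np.vstack([a,b])[:600])
E
```

```text
top brass [351  98  13  22 108] [357.2 110.4] rect [356.6 108.7] [22.4  8.5] 63.4 [ 0.727 -0.102]
top brass [307 107  12  12  67] [313.  112.7] rect [312.5 112.5] [11. 11.] 90.0 [0.724 0.007]
top brass [406 116  13  16 181] [412.  123.4] rect [412.  123.5] [15. 12.] 90.0 [ 0.691 -0.236]
top brass [287 216  14  14  94] [293.8 222.9] rect [293.5 222.5] [12.7 12.7] 45.0 [0.453 0.059]
top brass [232 220  23  19 289] [243.1 229.4] rect [242.9 229.2] [16.1 20.5] 81.3 [0.44  0.183]
top brass [339 222  14  14  88] [345.6 228.3] rect [345.5 228.5] [13. 13.] 90.0 [ 0.438 -0.067]
top brass [188 238  15  18 174] [195.1 246.5] rect [194.9 246.5] [15.5 12.6] 76.0 [0.401 0.301]
top grey [ 184  106   82   76 4473] [225.1 148.6] rect [223.8 142.1] [73.2 79.9] 86.3 [0.64  0.225]
top grey [ 274  106   82   70 4423] [313.9 143.8] rect [313.5 139.9] [65.9 79.2] 85.9 [0.646 0.006]
top grey [ 368  117   81   67 4333] [406.5 154.7] rect [408. 150.] [80. 66.] 0.0 [ 0.614 -0.22 ]
top grey [234 208  16  14  82] [240.9 213.2] rect [241.3 213.9] [12.4 15.6] 81.3 [0.48  0.188]
top grey [290 217   6  10  42] [292.
[... 4176 characters left out ...]
e black [ 394  236  166  155 2119] [445.4 345.6] rect [472.8 293.5] [ 67.7 197.9] 39.0 [ 0.895 -0.071]
scene black [152 242  46  38 863] [174.8 260.3] rect [174.6 259.9] [39.7 28.6] 33.7 [ 0.399 -0.299]
scene black [309 249  41  31 114] [329.  264.7] rect [328.4 264.4] [49.4  2.9] 35.1 [ 0.632 -0.087]
scene black [213 250  80  56 197] [250.  277.1] rect [250.4 276.6] [ 9.3 93.5] 57.9 [ 0.541 -0.218]
scene black [349 250  36  33  66] [363.3 270.2] rect [367.7 266.4] [ 3.8 46.1] 49.4 [ 0.69 -0.05]
scene black [299 283  28  24  67] [313.7 293.2] rect [312.3 294.7] [ 2.5 34.8] 49.4 [ 0.657 -0.156]
scene black [245 321  36  30  89] [261.3 337.8] rect [264.1 335.8] [ 5.6 43. ] 54.5 [ 0.656 -0.285]
```

View pics/crop1.png

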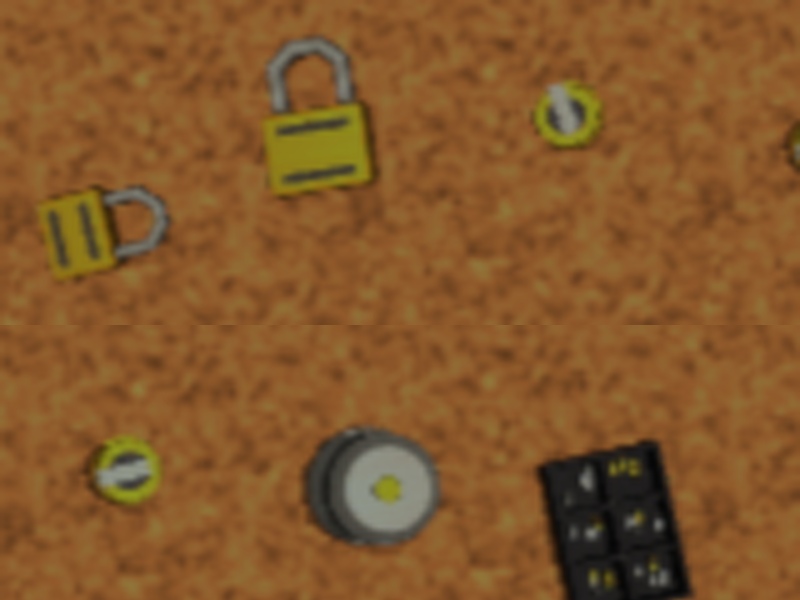

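The crop confirms the small padlock's shackle points to image right (about 14° up) and the large one's points up. The cylinders are at (293.6,222.6) and (345.6,229), the right one being the long one by the scene view. The knob's grip is centred at (397.8,233).

```bash
cat >> h.py <<'E'
from scipy.spatial.transform import Rotation as R
def to(x,y,z,yaw):
    "shift/turn in tool frame to reach TCP x,y,z pointing down with tool-y at world yaw (deg, mod 180)"
    o=get_obs();q=o["tool_rot"];T=R.from_quat([q[1],q[2],q[3],q[0]])
    best=None
    for w in(yaw,yaw+180):
        w_=np.radians(w);ty=np.array([np.cos(w_),np.sin(w_),0]);tz=np.array([0,0,-1.]);G=R.from_matrix(np.c_[np.cross(ty,tz),ty,tz])
        rv=(T.inv()*G).as_rotvec(degrees=True)
        if best is None or np.linalg.norm(rv)<np.linalg.norm(best):best=rv
    s=T.inv().apply(np.array([x,y,z])-o["eef_pos"])
    print("shift",s.round(4),"turn",best.round(1),"| t",round(o["t"],1),"tcp",o["eef_pos"].round(4),"F",o["contact_force"].round(1),"w",round(o["gripper_width"],3),"grip",round(o["grasp_force"],1),"q7",round(o["q"][6],2))
E
python3 - <<'E'
from h import *
c=dict(np.load("top0.npz"));s=dict(np.load("scene0.npz"))
for n,uv,z in[("small",(195.6,246.5),.017),("large",(243.5,229.6),.02),("short",(293.6,222.6),.027),("long",(345.6,228.8),.042),("knob",(397.8,233),.052),("kit",(442.3,240.7),.014),
 ("tK",(226,155.5),.018),("tC",(315,150.5),.018),("tP",(407.5,160.5),.018)]: print(n,ray(c,uv,z).round(4))
for n,uv,z in[("small",(367,129),.015),("large",(348.5,155),.018),("short",(318.5,178),.03),("long",(272.7,195.8),.045)]: print("scene",n,ray(s,uv,z).round(4))
to(.40,.30,.15,13)
E
```

```text
small [0.4018 0.2947]
large [0.4399 0.1784]
short [0.4541 0.0577]
long [ 0.4371 -0.0644]
knob [ 0.4251 -0.1837]
kit [ 0.4033 -0.2962]
tK [0.6196 0.2187]
tC [0.6267 0.0034]
tP [ 0.5973 -0.2183]
scene small [0.4051 0.2929]
scene large [0.444  0.1771]
scene short [0.459  0.0571]
scene long [ 0.439 -0.064]
shift [-0.2469 -0.2396  0.0808] turn [-0.1  0.  53.5] | t 0.1 tcp [0.2694 0.6184 0.2304] F [-0.7  1.3 -0.1] w 0.999 grip 0.0 q7 -0.08
```

Emit:
{"name": "arm_command", "arguments": {
  "commands": [-0.252, -0.244, 0.15, 0, 0, 53.5, 1, -0.252, -0.244, 0.15, 0, 0, 53.5, 1, -0.252, -0.244, 0.15, 0, 0, 53.5, 1, -0.252, -0.244, 0.15, 0, 0, 53.5, 1, -0.252, -0.244, 0.15, 0, 0, 53.5, 1, -0.252, -0.244, 0.15, 0, 0, 53.5, 1, -0.252, -0.244, 0.15, 0, 0, 53.5, 1, -0.252, -0.244, 0.15, 0, 0, 53.5, 1]
}}

```text
t: 0.9
eef_pos: [0.4034, 0.2903, 0.0799]
tool_rot: [0.0, 0.624, 0.781, -0.001]
contact_force: [0.2, 0.7, 0.1]
gripper_width: 0.999
grasp_force: 0.0
```

```bash
python3 - <<'E'
from h import *
c=cam("top");s=cam("scene")
a=cv2.resize(c["img"][150:300,80:280],None,fx=2.5,fy=2.5);b=cv2.resize(s["img"][30:180,270:470],None,fx=2.5,fy=2.5)
cv2.imwrite("pics/p1.png",np.vstack([a,b])[:600,:,::-1] if 0 else cv2.resize(np.hstack([a,b]),(800,300))[:,:,::-1])
to(.403,.294,.08,13.3)
E
```

```text
shift [ 0.0055  0.0006 -0.0005] turn [-0.2  0.2 -0.7] | t 1.0 tcp [0.4036 0.2885 0.0796] F [0.3 0.8 0.5] w 1.0 grip 0.0 q7 -0.37
```

View pics/p1.png

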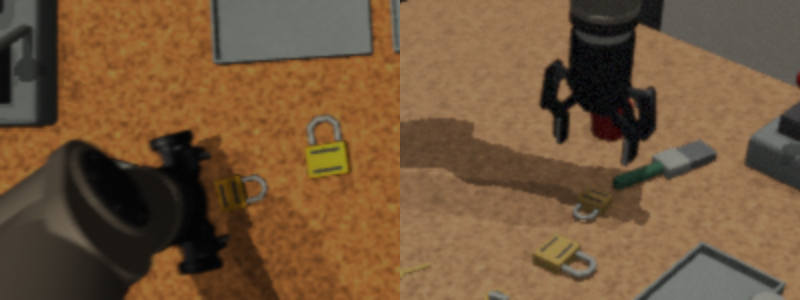

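The gripper hovers over the small padlock, with its fingers straddling the block along x.

Emit:
{"name": "arm_command", "arguments": {
  "commands": [0, 0, 0, 0, 0, 0, 1]
}}

```text
t: 1.1
eef_pos: [0.4032, 0.294, 0.081]
tool_rot: [-0.0, 0.623, 0.782, -0.0]
contact_force: [0.0, 1.4, -0.2]
gripper_width: 1.002
grasp_force: 0.0
```

```bash
python3 - <<'E'
from h import *
to(.403,.294,.001,13.3)
E
```

```text
shift [ 0.0001 -0.0001  0.08  ] turn [-0.   0.  -0.4] | t 1.1 tcp [0.4032 0.294  0.081 ] F [ 0.   1.4 -0.2] w 1.002 grip 0.0 q7 -0.37
```

Emit:
{"name": "arm_command", "arguments": {
  "commands": [0, 0, 0.03, 0, 0, 0, 1, 0, 0, 0.055, 0, 0, 0, 0.8, 0, 0, 0.07, 0, 0, 0, 0.7, 0, 0, 0.079, 0, 0, 0, 0.6, 0, 0, 0.079, 0, 0, 0, 0.6]
}}

```text
t: 1.6
eef_pos: [0.4024, 0.2955, 0.0017]
tool_rot: [-0.0, 0.622, 0.783, -0.0]
contact_force: [0.3, -0.9, 0.2]
gripper_width: 0.601
grasp_force: 0.0
```

Emit:
{"name": "arm_command", "arguments": {
  "commands": [0, 0, 0, 0, 0, 0, 0.2, 0, 0, 0, 0, 0, 0, 0.2, 0, 0, 0, 0, 0, 0, 0.2, 0, 0, 0, 0, 0, 0, 0.2],
  "force": 50
}}

```text
t: 2.0
eef_pos: [0.4035, 0.2951, 0.003]
tool_rot: [-0.0, 0.623, 0.782, 0.001]
contact_force: [-0.5, -0.2, 4.3]
gripper_width: 0.455
grasp_force: 51.5
```

Emit:
{"name": "arm_command", "arguments": {
  "commands": [0, 0, -0.05, 0, 0, 0, 0.2, 0, 0, -0.1, 0, 0, 0, 0.2, 0, 0, -0.1, 0, 0, 0, 0.2, 0, 0, -0.1, 0, 0, 0, 0.2]
}}

```text
t: 2.4
eef_pos: [0.4036, 0.2951, 0.1035]
tool_rot: [-0.0, 0.623, 0.782, 0.001]
contact_force: [0.9, 0.0, -1.7]
gripper_width: 0.45
grasp_force: 51.3
```

```bash
python3 - <<'E'
from h import *
to(.583,-.263,.1,90-.5)
E
```

```text
shift [-0.5841  0.0496  0.0025] turn [  0.2  -0.  -76.5] | t 2.4 tcp [0.4036 0.2951 0.1035] F [ 0.9  0.  -1.7] w 0.45 grip 51.3 q7 -0.38
```

Emit:
{"name": "arm_command", "arguments": {
  "commands": [-0.03, 0, 0, 0, 0, -4, 0.2, -0.07, 0.005, 0, 0, 0, -10, 0.2, -0.12, 0.01, 0, 0, 0, -16, 0.2, -0.165, 0.015, 0, 0, 0, -23, 0.2, -0.21, 0.02, 0, 0, 0, -30, 0.2, -0.26, 0.02, 0, 0, 0, -37, 0.2, -0.3, 0.025, 0, 0, 0, -43, 0.2, -0.33, 0.028, 0, 0, 0, -47, 0.2]
}}

```text
t: 3.2
eef_pos: [0.5035, -0.0241, 0.1007]
tool_rot: [-0.001, 0.259, 0.966, -0.001]
contact_force: [-0.4, -0.1, -1.7]
gripper_width: 0.457
grasp_force: 51.2
```

```bash
python3 - <<'E'
from h import *
to(.583,-.263,.1,90-.5)
E
```

```text
shift [-0.1883 -0.1672  0.0007] turn [ -0.1  -0.2 -29.5] | t 3.2 tcp [ 0.5035 -0.0241  0.1007] F [-0.4 -0.1 -1.7] w 0.457 grip 51.2 q7 1.06
```

Emit:
{"name": "arm_command", "arguments": {
  "commands": [-0.03, -0.026, 0, 0, 0, -4, 0.2, -0.06, -0.053, 0, 0, 0, -9, 0.2, -0.09, -0.08, 0, 0, 0, -15, 0.2, -0.12, -0.107, 0, 0, 0, -21, 0.2, -0.15, -0.133, 0, 0, 0, -26, 0.2, -0.175, -0.155, 0, 0, 0, -29.5, 0.2, -0.188, -0.167, 0, 0, 0, -29.5, 0.2, -0.188, -0.167, 0, 0, 0, -29.5, 0.2]
}}

```text
t: 4.0
eef_pos: [0.5825, -0.2622, 0.1007]
tool_rot: [-0.001, 0.008, 1.0, -0.0]
contact_force: [-0.0, 0.4, -0.9]
gripper_width: 0.455
grasp_force: 51.2
```

Emit:
{"name": "arm_command", "arguments": {
  "commands": [0, 0, 0, 0, 0, 0, 0.2, 0, 0, 0, 0, 0, 0, 0.2, 0, 0, 0, 0, 0, 0, 0.2]
}}

```text
t: 4.3
eef_pos: [0.5836, -0.2573, 0.1021]
tool_rot: [-0.0, 0.004, 1.0, 0.001]
contact_force: [0.6, 0.1, -1.3]
gripper_width: 0.452
grasp_force: 51.2
```

```bash
python3 - <<'E'
from h import *
c=cam("top");s=cam("scene")
a=cv2.resize(c["img"][90:240,320:520],None,fx=2,fy=2);b=cv2.resize(s["img"][180:360,170:410],(400,300))
cv2.imwrite("pics/p2.png",np.hstack([a,b])[:,:,::-1])
to(.583,-.263,.0075,90-.5)
E
```

```text
shift [ 0.0007 -0.005   0.0949] turn [0. 0. 0.] | t 4.4 tcp [ 0.5837 -0.2581  0.1024] F [-0.2 -0.1 -0.8] w 0.452 grip 51.2 q7 1.92
```

View pics/p2.png

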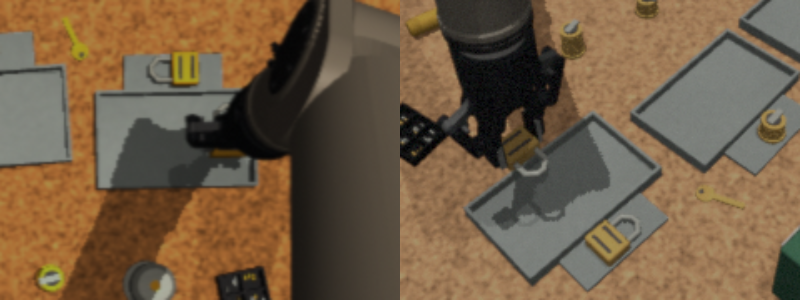

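The small padlock is held flat over the right half of the padlock tray, with its shackle toward the ledge.

Emit:
{"name": "arm_command", "arguments": {
  "commands": [0, -0.005, 0.03, 0, 0, 0, 0.2, 0, -0.005, 0.06, 0, 0, 0, 0.2, 0, -0.005, 0.08, 0, 0, 0, 0.2, 0, -0.005, 0.09, 0, 0, 0, 0.2, 0, -0.005, 0.0945, 0, 0, 0, 0.2, 0, -0.005, 0.0945, 0, 0, 0, 0.2]
}}

```text
t: 5.0
eef_pos: [0.584, -0.2644, 0.0082]
tool_rot: [0.0, 0.005, 1.0, -0.0]
contact_force: [-0.1, 0.4, -1.1]
gripper_width: 0.457
grasp_force: 51.3
```

Emit:
{"name": "arm_command", "arguments": {
  "commands": [0, 0, 0, 0, 0, 0, 0.7, 0, 0, 0, 0, 0, 0, 0.7, 0, 0, 0, 0, 0, 0, 0.7, 0, 0, -0.03, 0, 0, 0, 0.7, 0, 0, -0.07, 0, 0, 0, 0.9, 0, 0, -0.1, 0, 0, 0, 1, 0, 0, -0.1, 0, 0, 0, 1]
}}

```text
t: 5.7
eef_pos: [0.5868, -0.2659, 0.1132]
tool_rot: [0.004, 0.005, 1.0, -0.002]
contact_force: [0.0, 0.4, -0.8]
gripper_width: 1.004
grasp_force: 0.0
```

```bash
python3 - <<'E'
from h import *
to(.426,-.184,.12,180)
to(.442,.178,.12,94.8)
E
```

```text
shift [ 0.1615  0.0803 -0.0084] turn [ 0.3  0.5 89.4] | t 5.7 tcp [ 0.5868 -0.2659  0.1132] F [ 0.   0.4 -0.8] w 1.004 grip 0.0 q7 1.93
shift [ 0.149   0.4425 -0.0094] turn [-0.2  0.5 -5.4] | t 5.7 tcp [ 0.5868 -0.2659  0.1132] F [ 0.   0.4 -0.8] w 1.004 grip 0.0 q7 1.93
```

Emit:
{"name": "arm_command", "arguments": {
  "commands": [0.014, 0.042, 0, 0, 0, 0, 1, 0.03, 0.09, 0, 0, 0, -1, 1, 0.047, 0.14, 0, 0, 0, -2, 1, 0.064, 0.19, 0, 0, 0, -3, 1, 0.08, 0.24, 0, 0, 0, -4, 1, 0.097, 0.29, 0, 0, 0, -5, 1, 0.114, 0.34, 0, 0, 0, -5, 1, 0.13, 0.385, 0, 0, 0, -5, 1]
}}

```text
t: 6.5
eef_pos: [0.4602, 0.112, 0.1078]
tool_rot: [0.0, -0.039, 0.999, 0.0]
contact_force: [1.7, 0.2, 0.6]
gripper_width: 1.003
grasp_force: 0.0
```

Emit:
{"name": "arm_command", "arguments": {
  "commands": [0.012, 0.035, 0.03, 0, 0, 0, 1, 0.018, 0.054, 0.04, 0, 0, 0, 1, 0.018, 0.054, 0.04, 0, 0, 0, 1, 0.018, 0.054, 0.04, 0, 0, 0, 1, 0.018, 0.054, 0.04, 0, 0, 0, 1]
}}

```text
t: 7.0
eef_pos: [0.4398, 0.1615, 0.0682]
tool_rot: [0.001, -0.038, 0.999, -0.0]
contact_force: [0.3, -0.6, 0.2]
gripper_width: 1.003
grasp_force: 0.0
```

```bash
python3 - <<'E'
from h import *
to(.442,.178,.002,94.8)
E
```

```text
shift [-0.0033  0.0163  0.0662] turn [-0.   0.1 -0.5] | t 7.0 tcp [0.4398 0.1615 0.0682] F [ 0.3 -0.6  0.2] w 1.003 grip 0.0 q7 1.13
```

Emit:
{"name": "arm_command", "arguments": {
  "commands": [-0.0035, 0.0165, 0, 0, 0, -0.5, 0.9, -0.0035, 0.0165, 0.02, 0, 0, -0.5, 0.9, -0.0035, 0.0165, 0.02, 0, 0, -0.5, 0.9]
}}

```text
t: 7.3
eef_pos: [0.4409, 0.1796, 0.0469]
tool_rot: [-0.001, -0.043, 0.999, -0.0]
contact_force: [-0.9, -0.1, 0.2]
gripper_width: 0.901
grasp_force: 0.0
```

```bash
python3 - <<'E'
from h import *
to(.442,.178,.002,94.8)
E
```

```text
shift [-0.001  -0.0017  0.0449] turn [-0.  -0.1  0.2] | t 7.3 tcp [0.4409 0.1796 0.0469] F [-0.9 -0.1  0.2] w 0.901 grip 0.0 q7 1.1
```

Emit:
{"name": "arm_command", "arguments": {
  "commands": [0, -0.001, 0.02, 0, 0, 0, 0.85, 0, -0.001, 0.035, 0, 0, 0, 0.8, 0, -0.001, 0.044, 0, 0, 0, 0.75, 0, -0.001, 0.044, 0, 0, 0, 0.7]
}}

```text
t: 7.7
eef_pos: [0.4409, 0.1781, 0.0033]
tool_rot: [-0.001, -0.043, 0.999, -0.0]
contact_force: [-0.8, 0.0, -0.2]
gripper_width: 0.702
grasp_force: 0.0
```

Emit:
{"name": "arm_command", "arguments": {
  "commands": [0, 0, 0, 0, 0, 0, 0.3, 0, 0, 0, 0, 0, 0, 0.3, 0, 0, 0, 0, 0, 0, 0.3, 0, 0, 0, 0, 0, 0, 0.3, 0, 0, -0.03, 0, 0, 0, 0.3, 0, 0, -0.07, 0, 0, 0, 0.3, 0, 0, -0.1, 0, 0, 0, 0.3, 0, 0, -0.1, 0, 0, 0, 0.3],
  "force": 60
}}

```text
t: 8.5
eef_pos: [0.4438, 0.1797, 0.1076]
tool_rot: [0.004, -0.043, 0.999, 0.002]
contact_force: [0.6, 1.0, -2.6]
gripper_width: 0.566
grasp_force: 63.9
```

```bash
python3 - <<'E'
from h import *
to(.582,-.173,.1,89.5)
E
```

```text
shift [-0.1073 -0.3633  0.0073] turn [0.2 0.4 5.4] | t 8.5 tcp [0.4438 0.1797 0.1076] F [ 0.6  1.  -2.6] w 0.566 grip 63.9 q7 1.11
```

Emit:
{"name": "arm_command", "arguments": {
  "commands": [-0.01, -0.035, 0, 0, 0, 1, 0.3, -0.023, -0.08, 0, 0, 0, 2, 0.3, -0.037, -0.125, 0, 0, 0, 3, 0.3, -0.05, -0.17, 0, 0, 0, 4, 0.3, -0.063, -0.215, 0, 0, 0, 5, 0.3, -0.077, -0.26, 0, 0, 0, 5.4, 0.3, -0.09, -0.305, 0, 0, 0, 5.4, 0.3, -0.1, -0.34, 0, 0, 0, 5.4, 0.3]
}}

```text
t: 9.3
eef_pos: [0.5699, -0.155, 0.1024]
tool_rot: [-0.001, 0.005, 1.0, -0.0]
contact_force: [0.8, -0.2, -3.0]
gripper_width: 0.565
grasp_force: 63.8
```

Emit:
{"name": "arm_command", "arguments": {
  "commands": [-0.006, -0.02, 0, 0, 0, 0, 0.3, -0.006, -0.022, 0.02, 0, 0, 0, 0.3, -0.006, -0.022, 0.02, 0, 0, 0, 0.3, -0.006, -0.022, 0.02, 0, 0, 0, 0.3]
}}

```text
t: 9.7
eef_pos: [0.5749, -0.1728, 0.0825]
tool_rot: [-0.002, 0.004, 1.0, 0.001]
contact_force: [-0.5, -0.3, -2.7]
gripper_width: 0.566
grasp_force: 63.7
```

```bash
python3 - <<'E'
from h import *
to(.582,-.173,.008,89.5)
E
```

```text
shift [-0.0074 -0.0003  0.0745] turn [ 0.1 -0.2  0.1] | t 9.7 tcp [ 0.5749 -0.1728  0.0825] F [-0.5 -0.3 -2.7] w 0.566 grip 63.7 q7 1.79
```

Emit:
{"name": "arm_command", "arguments": {
  "commands": [-0.007, 0, 0.03, 0, 0, 0, 0.3, -0.007, 0, 0.055, 0, 0, 0, 0.3, -0.007, 0, 0.07, 0, 0, 0, 0.3, -0.007, 0, 0.0745, 0, 0, 0, 0.3, -0.007, 0, 0.0745, 0, 0, 0, 0.3]
}}

```text
t: 10.2
eef_pos: [0.583, -0.173, 0.0097]
tool_rot: [-0.0, 0.003, 1.0, 0.0]
contact_force: [0.6, 0.0, -2.7]
gripper_width: 0.565
grasp_force: 63.8
```

Emit:
{"name": "arm_command", "arguments": {
  "commands": [0, 0, 0, 0, 0, 0, 0.75, 0, 0, 0, 0, 0, 0, 0.75, 0, 0, 0, 0, 0, 0, 0.75, 0, 0, -0.03, 0, 0, 0, 0.75, 0, 0, -0.06, 0, 0, 0, 0.9, 0, 0, -0.1, 0, 0, 0, 1, 0, 0, -0.1, 0, 0, 0, 1]
}}

```text
t: 10.9
eef_pos: [0.587, -0.1749, 0.1153]
tool_rot: [0.005, 0.004, 1.0, -0.001]
contact_force: [1.3, 0.2, -0.2]
gripper_width: 1.0
grasp_force: 0.0
```

```bash
python3 - <<'E'
from h import *
to(.426,-.184,.1,180)
to(.439,-.064,.1,92)
E
```

```text
shift [ 0.1611 -0.0104  0.0136] turn [ 0.4  0.6 89.5] | t 10.9 tcp [ 0.587  -0.1749  0.1153] F [ 1.3  0.2 -0.2] w 1.0 grip 0.0 q7 1.79
shift [0.1491 0.1097 0.0135] turn [-0.1  0.6 -2.5] | t 10.9 tcp [ 0.587  -0.1749  0.1153] F [ 1.3  0.2 -0.2] w 1.0 grip 0.0 q7 1.79
```

Emit:
{"name": "arm_command", "arguments": {
  "commands": [0.035, 0.025, 0, 0, 0, -1, 1, 0.07, 0.052, 0, 0, 0, -2, 1, 0.105, 0.077, 0, 0, 0, -2.5, 1, 0.135, 0.1, 0, 0, 0, -2.5, 1, 0.147, 0.108, 0.01, 0, 0, -2.5, 1, 0.147, 0.108, 0.02, 0, 0, -2.5, 1, 0.147, 0.108, 0.02, 0, 0, -2.5, 1]
}}

```text
t: 11.6
eef_pos: [0.4369, -0.0648, 0.0885]
tool_rot: [-0.0, -0.018, 1.0, -0.0]
contact_force: [0.3, -0.2, 0.8]
gripper_width: 1.003
grasp_force: 0.0
```

```bash
python3 - <<'E'
from h import *
to(.438,-.064,.012,92.5)
E
```

```text
shift [-0.0012  0.0008  0.0765] turn [-0.  -0.1 -0.4] | t 11.6 tcp [ 0.4369 -0.0648  0.0885] F [ 0.3 -0.2  0.8] w 1.003 grip 0.0 q7 1.62
```

Emit:
{"name": "arm_command", "arguments": {
  "commands": [-0.001, 0, 0.02, 0, 0, 0, 0.9, -0.001, 0, 0.045, 0, 0, 0, 0.85, -0.001, 0, 0.065, 0, 0, 0, 0.8, -0.001, 0, 0.076, 0, 0, 0, 0.7, -0.001, 0, 0.076, 0, 0, 0, 0.6, -0.001, 0, 0.076, 0, 0, 0, 0.6]
}}

```text
t: 12.2
eef_pos: [0.4387, -0.065, 0.0136]
tool_rot: [0.0, -0.018, 1.0, -0.0]
contact_force: [1.1, -0.8, 1.0]
gripper_width: 0.602
grasp_force: 0.0
```

Emit:
{"name": "arm_command", "arguments": {
  "commands": [0, 0, 0, 0, 0, 0, 0.15, 0, 0, 0, 0, 0, 0, 0.15, 0, 0, 0, 0, 0, 0, 0.15, 0, 0, 0, 0, 0, 0, 0.15, 0, 0, 0, 0, 0, 0, 0.15],
  "force": 50
}}

```text
t: 12.7
eef_pos: [0.4388, -0.065, 0.0144]
tool_rot: [0.001, -0.018, 1.0, -0.0]
contact_force: [-0.3, -0.8, 6.3]
gripper_width: 0.325
grasp_force: 48.9
```

Emit:
{"name": "arm_command", "arguments": {
  "commands": [0, 0, -0.03, 0, 0, 0, 0.15, 0, 0, -0.07, 0, 0, 0, 0.15, 0, 0, -0.1, 0, 0, 0, 0.15, 0, 0, -0.1, 0, 0, 0, 0.15]
}}

```text
t: 13.1
eef_pos: [0.4407, -0.0647, 0.1172]
tool_rot: [0.004, -0.018, 1.0, -0.0]
contact_force: [1.1, -0.1, -2.3]
gripper_width: 0.322
grasp_force: 50.1
```

```bash
python3 - <<'E'
from h import *
to(.617,-.042,.105,92.5)
E
```

```text
shift [-0.1769  0.0164  0.0136] turn [-0.   0.5 -0.5] | t 13.1 tcp [ 0.4407 -0.0647  0.1172] F [ 1.1 -0.1 -2.3] w 0.322 grip 50.1 q7 1.62
```

Emit:
{"name": "arm_command", "arguments": {
  "commands": [-0.03, 0.003, 0, 0, 0, 0, 0.15, -0.065, 0.006, 0, 0, 0, 0, 0.15, -0.1, 0.01, 0, 0, 0, 0, 0.15, -0.135, 0.013, 0, 0, 0, 0, 0.15, -0.16, 0.015, 0.01, 0, 0, 0, 0.15, -0.177, 0.016, 0.03, 0, 0, 0, 0.15, -0.177, 0.016, 0.05, 0, 0, 0, 0.15, -0.177, 0.016, 0.05, 0, 0, 0, 0.15]
}}

```text
t: 13.9
eef_pos: [0.6114, -0.0419, 0.0595]
tool_rot: [-0.004, -0.018, 1.0, 0.0]
contact_force: [-1.0, 0.1, -2.0]
gripper_width: 0.328
grasp_force: 50.0
```

```bash
python3 - <<'E'
from h import *
to(.617,-.042,.0185,92.5)
E
```

```text
shift [-0.0059 -0.0003  0.0409] turn [ 0.  -0.4 -0.4] | t 13.9 tcp [ 0.6114 -0.0419  0.0595] F [-1.   0.1 -2. ] w 0.328 grip 50.0 q7 1.59
```

Emit:
{"name": "arm_command", "arguments": {
  "commands": [0, 0, 0.01, 0, 0, 0, 0.15, 0, 0, 0.02, 0, 0, 0, 0.15, 0, 0, 0.03, 0, 0, 0, 0.15, 0, 0, 0.03, 0, 0, 0, 0.15]
}}

```text
t: 14.3
eef_pos: [0.613, -0.0422, 0.032]
tool_rot: [-0.001, -0.018, 1.0, 0.0]
contact_force: [0.0, -0.7, -1.8]
gripper_width: 0.325
grasp_force: 50.0
```

```bash
python3 - <<'E'
from h import *
to(.617,-.042,.0185,92.5)
E
```

```text
shift [-0.004   0.      0.0135] turn [ 0.  -0.1 -0.4] | t 14.3 tcp [ 0.613  -0.0422  0.032 ] F [ 0.  -0.7 -1.8] w 0.325 grip 50.0 q7 1.59
```

Emit:
{"name": "arm_command", "arguments": {
  "commands": [0, 0, 0.007, 0, 0, 0, 0.15, 0, 0, 0.013, 0, 0, 0, 0.15, 0, 0, 0.013, 0, 0, 0, 0.15]
}}

```text
t: 14.6
eef_pos: [0.6137, -0.0422, 0.0195]
tool_rot: [-0.001, -0.018, 1.0, 0.0]
contact_force: [-0.9, -0.0, -2.0]
gripper_width: 0.327
grasp_force: 50.0
```

Emit:
{"name": "arm_command", "arguments": {
  "commands": [0, 0, 0, 0, 0, 0, 0.55, 0, 0, 0, 0, 0, 0, 0.55, 0, 0, 0, 0, 0, 0, 0.55, 0, 0, 0, 0, 0, 0, 0.55, 0, 0, -0.03, 0, 0, 0, 0.6, 0, 0, -0.07, 0, 0, 0, 0.8, 0, 0, -0.09, 0, 0, 0, 1, 0, 0, -0.09, 0, 0, 0, 1]
}}

```text
t: 15.4
eef_pos: [0.6168, -0.0423, 0.1141]
tool_rot: [0.003, -0.018, 1.0, 0.0]
contact_force: [0.2, -0.1, -0.2]
gripper_width: 0.997
grasp_force: 0.0
```

```bash
python3 - <<'E'
from h import *
c=cam("scene");cv2.imwrite("pics/p3.png",cv2.resize(c["img"][100:360,140:480],(680,520))[:,:,::-1])
to(.456,.0575,.1,92.5)
E
```

```text
shift [0.1558 0.1054 0.0115] turn [-0.   0.2 -0.4] | t 15.4 tcp [ 0.6154 -0.0422  0.1121] F [-0.9  1.  -1.1] w 1.004 grip 0.0 q7 1.59
```

View pics/p3.png

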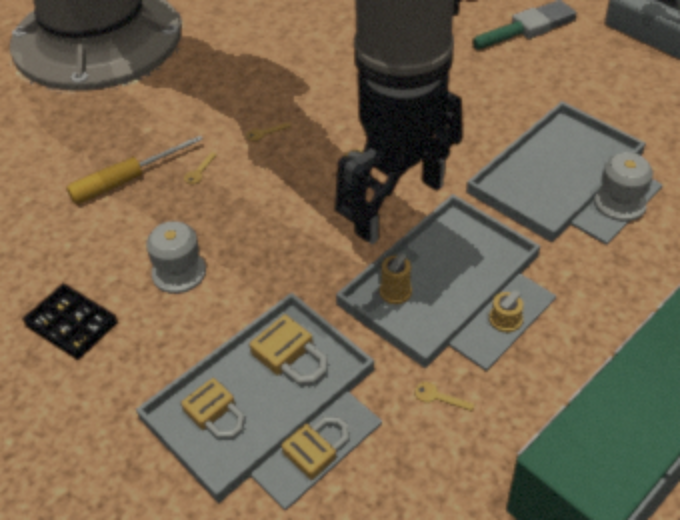

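Both padlocks lie flat in their tray at (280,345) and (205,405). The long cylinder stands in the cylinder tray at (397,280) and the kit is untouched. Next is the short cylinder.

Emit:
{"name": "arm_command", "arguments": {
  "commands": [0.035, 0.024, 0, 0, 0, 0, 1, 0.07, 0.048, 0, 0, 0, 0, 1, 0.105, 0.072, 0, 0, 0, 0, 1, 0.14, 0.095, 0, 0, 0, 0, 1, 0.155, 0.105, 0.02, 0, 0, 0, 1, 0.155, 0.105, 0.04, 0, 0, 0, 1, 0.155, 0.105, 0.04, 0, 0, 0, 1]
}}

```text
t: 16.15
eef_pos: [0.4526, 0.057, 0.0678]
tool_rot: [-0.003, -0.019, 1.0, -0.001]
contact_force: [0.1, -0.2, 0.1]
gripper_width: 1.0
grasp_force: 0.0
```

```bash
python3 - <<'E'
from h import *
to(.456,.0575,.006,92.5)
E
```

```text
shift [-0.0038  0.0004  0.0618] turn [-0.1 -0.3 -0.4] | t 16.1 tcp [0.4526 0.057  0.0678] F [ 0.1 -0.2  0.1] w 1.0 grip 0.0 q7 1.34
```

Emit:
{"name": "arm_command", "arguments": {
  "commands": [-0.002, 0, 0.015, 0, 0, 0, 0.9, -0.002, 0, 0.035, 0, 0, 0, 0.8, -0.002, 0, 0.05, 0, 0, 0, 0.7, -0.002, 0, 0.0605, 0, 0, 0, 0.6, -0.002, 0, 0.0605, 0, 0, 0, 0.6, -0.002, 0, 0.0605, 0, 0, 0, 0.6]
}}

```text
t: 16.75
eef_pos: [0.4578, 0.0571, 0.01]
tool_rot: [-0.0, -0.018, 1.0, -0.0]
contact_force: [-0.9, 0.1, 0.6]
gripper_width: 0.603
grasp_force: 0.0
```

Emit:
{"name": "arm_command", "arguments": {
  "commands": [0, 0, 0, 0, 0, 0, 0.15, 0, 0, 0, 0, 0, 0, 0.15, 0, 0, 0, 0, 0, 0, 0.15, 0, 0, 0, 0, 0, 0, 0.15, 0, 0, 0, 0, 0, 0, 0.15],
  "force": 50
}}

```text
t: 17.25
eef_pos: [0.4582, 0.0574, 0.0108]
tool_rot: [0.001, -0.018, 1.0, 0.0]
contact_force: [-1.6, 0.5, 5.4]
gripper_width: 0.314
grasp_force: 48.8
```

Emit:
{"name": "arm_command", "arguments": {
  "commands": [0, 0, -0.03, 0, 0, 0, 0.15, 0, 0, -0.07, 0, 0, 0, 0.15, 0, 0, -0.1, 0, 0, 0, 0.15, 0, 0, -0.1, 0, 0, 0, 0.15]
}}

```text
t: 17.65
eef_pos: [0.4604, 0.0578, 0.1138]
tool_rot: [0.004, -0.018, 1.0, 0.001]
contact_force: [0.8, 1.1, -0.2]
gripper_width: 0.311
grasp_force: 49.7
```

```bash
python3 - <<'E'
from h import *
to(.617,.049,.055,92.5)
E
```

```text
shift [-0.1557 -0.0145  0.0601] turn [ 0.1  0.5 -0.5] | t 17.6 tcp [0.4604 0.0578 0.1138] F [ 0.8  1.1 -0.2] w 0.311 grip 49.7 q7 1.34
```

Emit:
{"name": "arm_command", "arguments": {
  "commands": [-0.03, -0.003, 0, 0, 0, 0, 0.15, -0.065, -0.006, 0, 0, 0, 0, 0.15, -0.1, -0.009, 0, 0, 0, 0, 0.15, -0.135, -0.012, 0.01, 0, 0, 0, 0.15, -0.155, -0.0145, 0.03, 0, 0, 0, 0.15, -0.155, -0.0145, 0.055, 0, 0, 0, 0.15, -0.155, -0.0145, 0.07, 0, 0, 0, 0.15, -0.155, -0.0145, 0.07, 0, 0, 0, 0.15]
}}

```text
t: 18.45
eef_pos: [0.6101, 0.0481, 0.0368]
tool_rot: [-0.003, -0.018, 1.0, -0.0]
contact_force: [-0.5, -0.3, -0.8]
gripper_width: 0.315
grasp_force: 49.7
```

Emit:
{"name": "arm_command", "arguments": {
  "commands": [0, 0, 0, 0, 0, 0, 0.15, 0, 0, 0, 0, 0, 0, 0.15]
}}

```text
t: 18.65
eef_pos: [0.6135, 0.0485, 0.041]
tool_rot: [0.001, -0.018, 1.0, 0.0]
contact_force: [-0.2, 0.1, -0.6]
gripper_width: 0.315
grasp_force: 49.7
```

```bash
python3 - <<'E'
from h import *
to(.617,.049,.015,92.5)
E
```

```text
shift [-0.0035  0.0004  0.026 ] turn [ 0.   0.1 -0.4] | t 18.6 tcp [0.6135 0.0485 0.041 ] F [-0.2  0.1 -0.6] w 0.315 grip 49.7 q7 1.43
```

Emit:
{"name": "arm_command", "arguments": {
  "commands": [0, 0, 0.01, 0, 0, 0, 0.15, 0, 0, 0.019, 0, 0, 0, 0.15, 0, 0, 0.0255, 0, 0, 0, 0.15, 0, 0, 0.0255, 0, 0, 0, 0.15]
}}

```text
t: 19.05
eef_pos: [0.6126, 0.0483, 0.0148]
tool_rot: [-0.001, -0.018, 1.0, 0.0]
contact_force: [-4.2, 0.2, 10.2]
gripper_width: 0.314
grasp_force: 50.8
```

Emit:
{"name": "arm_command", "arguments": {
  "commands": [0, 0, 0, 0, 0, 0, 0.55, 0, 0, 0, 0, 0, 0, 0.55, 0, 0, 0, 0, 0, 0, 0.55, 0, 0, 0, 0, 0, 0, 0.55, 0, 0, -0.03, 0, 0, 0, 0.6, 0, 0, -0.07, 0, 0, 0, 0.8, 0, 0, -0.1, 0, 0, 0, 1, 0, 0, -0.1, 0, 0, 0, 1]
}}

```text
t: 19.85
eef_pos: [0.6162, 0.0486, 0.1189]
tool_rot: [0.004, -0.018, 1.0, 0.001]
contact_force: [0.8, -0.7, 0.2]
gripper_width: 1.004
grasp_force: 0.0
```

```bash
python3 - <<'E'
from h import *
to(.426,-.184,.13,160)
to(.426,-.184,.13,0)
E
```

```text
shift [ 0.1982 -0.2257 -0.0129] turn [ -0.2   0.4 -68. ] | t 19.9 tcp [0.6162 0.0486 0.1189] F [ 0.8 -0.7  0.2] w 1.004 grip 0.0 q7 1.43
shift [ 0.1982 -0.2257 -0.0129] turn [ -0.3   0.4 -88. ] | t 19.9 tcp [0.6162 0.0486 0.1189] F [ 0.8 -0.7  0.2] w 1.004 grip 0.0 q7 1.43
```

Emit:
{"name": "arm_command", "arguments": {
  "commands": [0.025, -0.028, -0.01, 0, 0, 8, 1, 0.05, -0.057, -0.01, 0, 0, 16, 1, 0.075, -0.086, -0.01, 0, 0, 24, 1, 0.1, -0.115, -0.01, 0, 0, 32, 1, 0.125, -0.143, -0.01, 0, 0, 40, 1, 0.15, -0.171, -0.01, 0, 0, 48, 1, 0.175, -0.2, -0.01, 0, 0, 56, 1, 0.196, -0.224, -0.01, 0, 0, 64, 1]
}}

```text
t: 20.65
eef_pos: [0.4233, -0.184, 0.1238]
tool_rot: [-0.0, 0.518, 0.856, -0.0]
contact_force: [0.0, -0.7, -0.5]
gripper_width: 0.999
grasp_force: 0.0
```

Emit:
{"name": "arm_command", "arguments": {
  "commands": [0, 0, 0, 0, 0, 8, 1, 0, 0, 0, 0, 0, 8, 1, 0, 0, 0, 0, 0, 8, 1]
}}

```text
t: 20.95
eef_pos: [0.4254, -0.1821, 0.124]
tool_rot: [-0.0, 0.571, 0.821, -0.0]
contact_force: [-0.3, -0.0, 1.1]
gripper_width: 0.997
grasp_force: 0.0
```

```bash
python3 - <<'E'
from h import *
s=cam("scene");cv2.imwrite("pics/p4.png",cv2.resize(s["img"][130:350,140:400],(650,550))[:,:,::-1])
to(.426,-.184,.018,20)
E
```

```text
shift [-0.0021 -0.0004  0.106 ] turn [-0.  -0.   0.3] | t 21.0 tcp [ 0.4256 -0.1819  0.124 ] F [ 0.3 -0.3  0.5] w 1.001 grip 0.0 q7 0.78
```

View pics/p4.png

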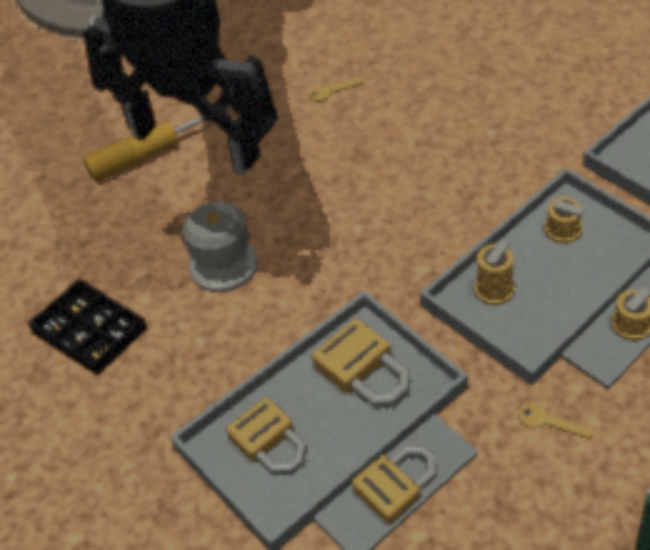

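Both cylinders stand upright in their tray at (565,220) and (495,275). The knob's top dot is at scene pixel (225,216). I'll cross-check its position before descending.

```bash
python3 - <<'E'
from h import *
print(ray(dict(np.load("scene0.npz")),(225.2,216.4),.06),ray(dict(np.load("top0.npz")),(397.6,233),.06))
to(.426,-.184,.018,20)
E
```

```text
[ 0.4263611  -0.18000911] [ 0.42533128 -0.18172281]
shift [-0.0021 -0.0004  0.106 ] turn [-0.  -0.   0.3] | t 21.0 tcp [ 0.4256 -0.1819  0.124 ] F [ 0.3 -0.3  0.5] w 1.001 grip 0.0 q7 0.78
```

Emit:
{"name": "arm_command", "arguments": {
  "commands": [0, 0, 0.03, 0, 0, 0, 1, 0, 0, 0.055, 0, 0, 0, 1, 0, 0, 0.08, 0, 0, 0, 1, 0, 0, 0.1, 0, 0, 0, 1, 0, 0, 0.107, 0, 0, 0, 0.9, 0, 0, 0.107, 0, 0, 0, 0.8, 0, 0, 0.107, 0, 0, 0, 0.75]
}}

```text
t: 21.7
eef_pos: [0.4258, -0.1826, 0.0178]
tool_rot: [0.0, 0.573, 0.82, 0.0]
contact_force: [-0.6, 0.3, 0.8]
gripper_width: 0.749
grasp_force: 0.0
```

Emit:
{"name": "arm_command", "arguments": {
  "commands": [0, 0, 0, 0, 0, 0, 0.3, 0, 0, 0, 0, 0, 0, 0.3, 0, 0, 0, 0, 0, 0, 0.3, 0, 0, 0, 0, 0, 0, 0.3, 0, 0, 0, 0, 0, 0, 0.3],
  "force": 60
}}

```text
t: 22.2
eef_pos: [0.4265, -0.1827, 0.0187]
tool_rot: [0.001, 0.573, 0.82, 0.001]
contact_force: [0.3, 0.7, 7.2]
gripper_width: 0.591
grasp_force: 61.6
```

Emit:
{"name": "arm_command", "arguments": {
  "commands": [0, 0, -0.03, 0, 0, 0, 0.3, 0, 0, -0.07, 0, 0, 0, 0.3, 0, 0, -0.11, 0, 0, 0, 0.3, 0, 0, -0.11, 0, 0, 0, 0.3, 0, 0, -0.11, 0, 0, 0, 0.3]
}}

```text
t: 22.7
eef_pos: [0.4256, -0.1823, 0.1282]
tool_rot: [0.001, 0.573, 0.82, 0.001]
contact_force: [-0.3, -0.5, -3.1]
gripper_width: 0.588
grasp_force: 64.8
```

```bash
python3 - <<'E'
from h import *
to(.612,.219,.12,92.5)
E
```

```text
shift [0.3129 0.313  0.0087] turn [  0.1   0.1 -72.4] | t 22.7 tcp [ 0.4256 -0.1823  0.1282] F [-0.3 -0.5 -3.1] w 0.588 grip 64.8 q7 0.79
```

Emit:
{"name": "arm_command", "arguments": {
  "commands": [0.018, 0.018, 0, 0, 0, -4, 0.3, 0.04, 0.04, 0, 0, 0, -10, 0.3, 0.065, 0.065, 0, 0, 0, -16, 0.3, 0.09, 0.09, 0, 0, 0, -22, 0.3, 0.115, 0.115, 0, 0, 0, -28, 0.3, 0.14, 0.14, 0, 0, 0, -34, 0.3, 0.165, 0.165, 0, 0, 0, -40, 0.3, 0.19, 0.19, 0, 0, 0, -45, 0.3]
}}

```text
t: 23.5
eef_pos: [0.5373, 0.0622, 0.1252]
tool_rot: [-0.002, 0.214, 0.977, -0.001]
contact_force: [0.5, -0.4, -3.4]
gripper_width: 0.587
grasp_force: 64.8
```

```bash
python3 - <<'E'
from h import *
to(.612,.219,.12,92.5)
E
```

```text
shift [-0.0024  0.1737  0.0048] turn [ -0.1  -0.2 -27.2] | t 23.5 tcp [0.5373 0.0622 0.1252] F [ 0.5 -0.4 -3.4] w 0.587 grip 64.8 q7 0.97
```

Emit:
{"name": "arm_command", "arguments": {
  "commands": [0, 0.035, 0, 0, 0, -6, 0.3, 0, 0.07, 0, 0, 0, -12, 0.3, 0, 0.105, 0, 0, 0, -18, 0.3, -0.002, 0.14, 0, 0, 0, -24, 0.3, -0.002, 0.165, 0, 0, 0, -27, 0.3, -0.002, 0.173, 0.02, 0, 0, -27, 0.3, -0.002, 0.173, 0.04, 0, 0, -27, 0.3, -0.002, 0.173, 0.04, 0, 0, -27, 0.3]
}}

```text
t: 24.3
eef_pos: [0.6093, 0.216, 0.0819]
tool_rot: [-0.005, -0.019, 1.0, -0.002]
contact_force: [-0.7, -0.2, -4.0]
gripper_width: 0.585
grasp_force: 64.6
```

Emit:
{"name": "arm_command", "arguments": {
  "commands": [0, 0, 0, 0, 0, 0, 0.3, 0, 0, 0, 0, 0, 0, 0.3, 0, 0, 0, 0, 0, 0, 0.3]
}}

```text
t: 24.6
eef_pos: [0.6138, 0.2169, 0.0883]
tool_rot: [0.001, -0.018, 1.0, 0.0]
contact_force: [-1.0, 0.7, -3.7]
gripper_width: 0.589
grasp_force: 64.7
```

```bash
python3 - <<'E'
from h import *
to(.612,.219,.023,92.5)
E
```

```text
shift [0.0018 0.0021 0.0653] turn [ 0.   0.1 -0.5] | t 24.6 tcp [0.6138 0.2169 0.0883] F [-1.   0.7 -3.7] w 0.589 grip 64.7 q7 1.17
```

Emit:
{"name": "arm_command", "arguments": {
  "commands": [0, 0, 0.02, 0, 0, 0, 0.3, 0, 0, 0.04, 0, 0, 0, 0.3, 0, 0, 0.055, 0, 0, 0, 0.3, 0, 0, 0.065, 0, 0, 0, 0.3, 0, 0, 0.065, 0, 0, 0, 0.3]
}}

```text
t: 25.1
eef_pos: [0.6137, 0.2172, 0.0228]
tool_rot: [0.0, -0.018, 1.0, 0.0]
contact_force: [0.4, -0.2, -4.3]
gripper_width: 0.583
grasp_force: 65.6
```

Emit:
{"name": "arm_command", "arguments": {
  "commands": [0, 0, 0, 0, 0, 0, 0.8, 0, 0, 0, 0, 0, 0, 0.8, 0, 0, 0, 0, 0, 0, 0.8, 0, 0, 0, 0, 0, 0, 0.8, 0, 0, -0.03, 0, 0, 0, 0.9, 0, 0, -0.07, 0, 0, 0, 1, 0, 0, -0.11, 0, 0, 0, 1]
}}

```text
t: 25.8
eef_pos: [0.6128, 0.2169, 0.1332]
tool_rot: [-0.001, -0.018, 1.0, -0.0]
contact_force: [0.6, -0.5, 0.3]
gripper_width: 1.002
grasp_force: 0.0
```

Emit:
{"name": "arm_command", "arguments": {
  "commands": [0.05, 0, -0.05, 0, 0, 0, 1, 0.1, 0, -0.08, 0, 0, 0, 1, 0.1, 0, -0.08, 0, 0, 0, 1, 0.1, 0, -0.08, 0, 0, 0, 1, 0.1, 0, -0.08, 0, 0, 0, 1]
}}

```text
t: 26.3
eef_pos: [0.5136, 0.2137, 0.213]
tool_rot: [0.001, -0.018, 1.0, 0.0]
contact_force: [1.4, 0.6, 0.1]
gripper_width: 1.004
grasp_force: 0.0
```

```bash
python3 - <<'E'
from h import *
s=cam("scene");cv2.imwrite("pics/p5.png",cv2.resize(s["img"][80:360,140:500],(720,560))[:,:,::-1]);o=get_obs();print(o["t"],o["eef_pos"])
c=cam("top");cv2.imwrite("pics/p6.png",cv2.resize(c["img"][90:270,170:480],(775,450))[:,:,::-1])
E
```

```text
26.35 [0.51379734 0.21328049 0.21217291]
```

View pics/p5.png

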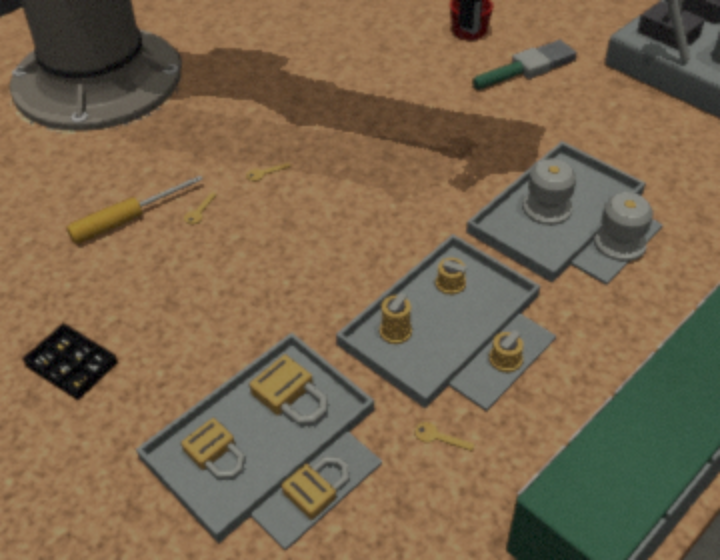

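View pics/p6.png

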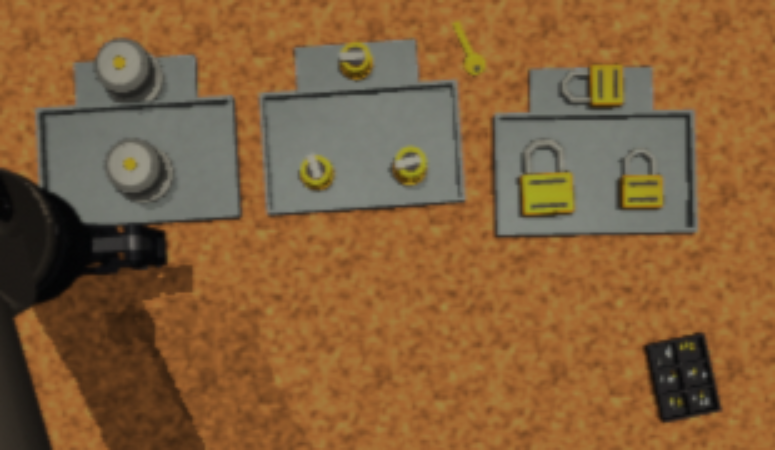

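All five parts rest flat and upright in their trays: knob at (548,190) in the scene crop, cylinders at (450,275) and (396,320), padlocks at (280,380) and (208,445). The kit is unmoved.

```bash
python3 -c "
from station import *
print(hand_in())"
```

```text
the job is handed in; nothing more can be done
None
```

I put both padlocks, both cylinders and the knob into their matching trays, all resting flat or upright in the final pictures, left the pinning kit where it stood, and handed the job in at about 26 s; no verdict came back.

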